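# Clear the book-swap spot and tip the paperback into it

## Robot

A 7-joint arm with a two-finger parallel gripper is mounted at the origin on the work surface. World frame = base frame: x ahead of the robot, y to its left, z up, the work surface at z = 0. Lengths are in m, angles in rad, forces in N, time in s.
With the tool pointing down it reaches from about 0.425 to 0.925 m from the base axis. Payload 6.8 kg.
Tool frame: the origin (TCP) lies at the very end of the fingers, on their centre line; the grasp point (between the pads) lies 19 mm behind it (r.grip_depth is the distance from the TCP to the grasp point, in m); z points along the fingers, y is the direction in which the jaws open and shut (so a half turn about z gives the same grasp; the last joint's range is limited). The gripper opens to 85 mm and grips with 20 to 120 N. Pads are 22 mm wide; open, the fingers measure 114 mm over their backs; the gripper's body (76 mm by 85 mm) begins 54 mm behind the grasp point. The pads swing forward as they close: fully open they stand 13 mm farther back than shut.
Start: joints at [1.102, 0.477, 0.022, 1.555, -0.011, 1.109, -0.083], TCP at [0.238, -0.632, 0.231] pointing down, gripper open.
Joint ranges: [-2.96, 2.96], [-0.34, 2.1], [-1.41, 1.46], [0.24, 2.44], [-1.37, 4.51], [0.17, 1.92], [-2.96, 2.96]. Speed limits (rad/s): [2.39, 2.39, 3.14, 3.14, 3.14, 3.14, 3.14].

## Interface

Orientations are given as a rotation vector (axis times angle).
In Python, from bench import status, eyes, workorder, spotter, r gives the robot as it stands.
- The arm moves only by the tool drive_tool, never from a script. Its argument "commands" is a list of rows, each an object of numbers: "rx", "ry", "rz": the turn, a rotation vector about the world's x, y, z normalised to -1 to 1, where 1 is 8 degrees; "tx", "ty", "tz": the shift along the world's x, y, z normalised to -1 to 1, where 1 is 20 mm; "grip": the closure, from -1 (fully open) to 1 (shut). A call has 1 to 10 rows; each row shifts and turns the commanded pose from where the row before left it; what a row does not reach is not made up. A row lasts 1/8 s, in which the tool goes at most 62.5 mm and 10.7 degrees, less where a joint would pass 70% of its speed; a pose out of reach is approached as far as the arm can. A call with a number of a shift or a turn outside -1 to 1 is refused whole. A call with a gripper value outside its range is refused whole. The fingers move at their own pace and stop on an object; "grip_force" is the grip in N (left out, the last holds). Time passes only in rows, so rows that do not move let the fingers close. It gives the time, the measured TCP pose, the force and the opening at its end, in the units of the state.
- status.get_obs(): the state, without advancing time (a new reading comes with each control period).
- eyes.grab_frame(name): name is "scene" or "side" or "wrist"; returns a dict with "frame" (384x512x3 uint8, blue, green, red), "range_z" (384x512 float32, m along the optical axis (not along the pixel's ray), 0 where there is no reading), "fx", "fy", "cx", "cy" (pixels), "T" (4x4, takes a point from camera to world coordinates); the wrist camera has in their place "T_tool_cam" (4x4, takes a point from camera to tool coordinates, whose origin is the TCP and whose axes are the flange's). Camera axes: x right, y down, z forward; pixel columns grow to the right and rows downward; lengths in m; the calibration is good to about 2 mm. A picture is of the moment at which its call begins: read the wrist's pose just before it.
- workorder.hand_in(): hands the job in, once; it reports no verdict.
Trained networks look in the newest picture that a camera, given by its name, has taken for a name from the list of things; names that differ only in an ending like _2 or _b are one class to them, and where a whole thing is asked for, a point or a joint stands for the part that bears it (a point fixed in the world has none). Each returns a list of dicts, best first, with "confidence" (0 to 1); they miss things now and then, are a little off and sometimes report something else, mostly with a low value. They report only what shows in the picture. A call takes as long as a camera call. They do not tell look-alikes from the thing itself.
- spotter.boxes_of(camera, target): "position" ([column, row] as shares, 0 to 1, of the picture: columns of its width, rows of its height, amid what is visible of it).
- spotter.masks_of(camera, target): "mask" (384x512 bool, what is visible of it) and "position" ([column, row] as shares, 0 to 1, of the picture: columns of its width, rows of its height, amid what is visible of it).
The state is a dict: "clock": time; "joints": joint angles; "qvel": joint speeds; "tau": joint torques, N m; "tcp_pos": TCP position; "orientation": TCP orientation; "contact_force": force on the tool from outside, world axes, zero at the start; "moment": the same for the moment, N m; "grip_width": finger opening in m.
Only numpy, scipy, OpenCV 4.12 (cv2) and the standard library are available. Lean on these libraries where they do the work, as an engineer would, in place of code of your own. Each camera call takes 0.05 s, during which the arm holds its last target.

## Task

Get the book-swap corner of the crate table ready: first slide the pink round mirror compact out of the green taped outline with a fingertip, keeping it flat on the table. Then push the standing paperback near its top so that it tips over and lands lying flat inside the green outline (not the blue one); touching the tape is fine. Only push: do not lift or carry anything, do not shove the upright book along the table, and leave the bottle, cup, tweezers and whistle where they are.

Things in the scene. Friction and masses are not known exactly. Their poses are not given: they have to be found in the camera images.
- book: orange paperback, a rigid block 105 mm wide (its x), 28 mm thick (its y), 148 mm tall (its z), 0.14 to 0.28 kg. It starts standing on its short end; the origin is the centre of the underside, z up, covers facing its +y and -y. Pushed near the top across a cover it tips over the opposite bottom edge after about 11 degrees and falls on that side by itself
- book_mid (a point): centre of the book (74 mm above its underside); 14 mm above the table when it lies flat on a cover
- book_corner0 (a point): corner of the book, midway through its thickness: at its x = -52.5 mm, z = 0 mm
- book_corner1 (a point): corner of the book, midway through its thickness: at its x = +52.5 mm, z = 0 mm
- book_corner2 (a point): corner of the book, midway through its thickness: at its x = +52.5 mm, z = 148 mm
- book_corner3 (a point): corner of the book, midway through its thickness: at its x = -52.5 mm, z = 148 mm
- green_zone: outline of green tape stuck flat on the table, on one side (+y or -y) of the book, its near edge close to the book's foot: inside 141 mm (its x) by 172 mm (its y), tape 12 mm wide, so 165 by 196 mm over all. Origin at its centre on the table; its axes are within about 4 degrees of the book's starting axes. It is where the book would lie after falling to that side
- blue_zone: the same outline in blue tape, on the other side of the book; it must stay unused
- compact: closed round pink plastic mirror compact, 64 mm across, 18 mm high, about 0.06 kg, lying flat and loose inside the green outline; origin at the centre of its underside. Free table for it lies just beyond the green outline's +x long side
- bottle: bystander: standing amber glass bottle with a black cap, 52 mm across, 115 mm tall; origin at the centre of its underside
- cup: bystander: teal hard silicone collapsible cup, 76 mm across the rim, 70 mm tall; origin at the centre of its underside
- tweezers: bystander: steel tweezers lying flat along their x, 97 mm long, 20 mm wide, 6 mm high; origin on the table near the middle; on the robot's side of the book
- whistle: bystander: green plastic whistle lying on its side, about 46 mm long, 24 mm wide, 19 mm high; origin under the round chamber; on the far side of the book
Mind the look-alikes: they are no part of the job. Of the things that look like the book, the larger one is meant. What is shaped like the compact but orange is not meant.

How it is judged:
On the way, in this order (a step that is already met when the one before it is completed fails the run):
1. the compact lies flat outside the green outline while the book still stands ((x of compact in the frame of green_zone above 0.1025 m or x of compact in the frame of green_zone below -0.1025 m or y of compact in the frame of green_zone above 0.118 m or y of compact in the frame of green_zone below -0.118 m) and angle between each of compact, book's own z axis and vertical below 0.1 rad and linear speed of compact below 0.02 m/s), for 0.2 s.
2. the book lies flat on a cover inside the green outline (angle between book's own z axis and vertical between 1.45 and 1.69 rad and height (world z) of book_mid below 0.024 m and x of book_corner0 in the frame of green_zone between -0.0825 and 0.0825 m and y of book_corner0 in the frame of green_zone between -0.098 and 0.098 m and x of book_corner1 in the frame of green_zone between -0.0825 and 0.0825 m and y of book_corner1 in the frame of green_zone between -0.098 and 0.098 m and x of book_corner2 in the frame of green_zone between -0.0825 and 0.0825 m and y of book_corner2 in the frame of green_zone between -0.098 and 0.098 m and x of book_corner3 in the frame of green_zone between -0.0825 and 0.0825 m and y of book_corner3 in the frame of green_zone between -0.098 and 0.098 m), for 0.2 s.
At the end, for the whole second after the job is handed in: Book flat on a cover and at rest, all corners within the green tape's outer edge (165 x 196 mm); compact flat, no part inside the tape's inner edge; bottle, cup, tweezers and whistle within 20 mm of their start and not tipped (all of step 2 and (x of compact in the frame of green_zone above 0.1025 m or x of compact in the frame of green_zone below -0.1025 m or y of compact in the frame of green_zone above 0.118 m or y of compact in the frame of green_zone below -0.118 m) and angle between compact's own z axis and vertical below 0.1 rad and distance of each of bottle, cup, tweezers, whistle from where it was at the start of the episode below 0.02 m and angle between each of bottle, cup, tweezers, whistle's own z axis and vertical below 0.2 rad and linear speed of each of book, compact below 0.01 m/s); the robot touches nothing.
It fails at once if the book is lifted off the table (height (world z) of book_mid above 0.088 m or (angle between book's own z axis and vertical between 1.35 and 1.79 rad and height (world z) of book_mid above 0.045 m)).
It fails at once if the upright book is shoved more than 25 mm along the table, or pushed low (below about the middle of its height) (angle between book's own z axis and vertical below 0.15 rad and (distance of book from where it was at the start of the episode above 0.025 m or (contact force between the fingers and book above 0.5 N and height (world z) of the grasp point below 0.075 m))).
It fails at once if the book comes down well away from the green outline (angle between book's own z axis and vertical above 1.45 rad and horizontal distance between book_mid and green_zone above 0.06 m).
It fails at once if the compact is lifted or tipped up (height (world z) of compact above 0.01 m or angle between compact's own z axis and vertical above 0.35 rad).
It fails at once if the bottle, cup, tweezers or whistle is moved more than 20 mm or tipped (not (distance of bottle from where it was at the start of the episode below 0.02 m) or not (distance of cup from where it was at the start of the episode below 0.02 m) or not (distance of tweezers from where it was at the start of the episode below 0.02 m) or not (distance of whistle from where it was at the start of the episode below 0.02 m) or not (angle between bottle's own z axis and vertical below 0.2 rad) or not (angle between cup's own z axis and vertical below 0.2 rad) or not (angle between tweezers's own z axis and vertical below 0.2 rad) or not (angle between whistle's own z axis and vertical below 0.2 rad)).
It also fails if it takes over 45 s, if anything falls off the work surface, if the arm or the gripper's body presses on something with over 40 N, if the wrist force passes 120 N, or if a joint passes its speed limit or range.

## Working session

There is one attempt and no reset: what is moved stays moved. The work goes in short steps, Python scripts to look and compute and a tool call to move; the robot and the scene stay as the last step left them, time stands still between calls to the robot, and variables do not carry over. Pictures are saved under pics/ and viewed, and the job is handed in when it is done.

Besides the shell and the picture viewer there is one more tool, called after ">>>" by a JSON object that holds its "api" and its "payload". drive_tool: Moves the arm, as the interface text tells. Scaled input: -1 to 1 covers 20 mm each way for a shift and 8 degrees each way for a turn. Its arguments: {"type":"object","properties":{"commands":{"type":"array","items":{"type":"object","properties":{"rx":{"type":"number"},"ry":{"type":"number"},"rz":{"type":"number"},"tx":{"type":"number"},"ty":{"type":"number"},"tz":{"type":"number"},"grip":{"type":"number"}}}},"grip_force":{"type":"number"}},"required":["commands"]}

```bash
mkdir -p pics; python3 - <<'E'
from bench import status, eyes
import cv2,pickle
print(status.get_obs())
for n in("scene","side"):
    f=eyes.grab_frame(n); cv2.imwrite(f"pics/{n}0.png",f["frame"]); pickle.dump(f,open(f"{n}0.pkl","wb")); print(n,f["T"],f["fx"],f["cx"])
E
```

```text
{'clock': 0.0, 'joints': array([ 1.10187362,  0.47777639,  0.02235002,  1.55644277, -0.01152907,
        1.10931434, -0.08309758]), 'qvel': array([ 0.0016811 , -0.00048137, -0.00057747,  0.00018658, -0.00082595,
        0.00197124, -0.00014409]), 'tau': array([ 8.20385485e-04, -5.96439207e+01,  1.60770804e+00, -2.81196213e+01,
        1.23272126e-02,  9.26942274e-03,  3.08589608e-05]), 'tcp_pos': array([ 0.23808384, -0.6309851 ,  0.23034548]), 'orientation': array([-3.08887268e+00, -5.63396699e-01,  6.84015580e-04]), 'contact_force': array([-0.08250329, -0.20723467, -0.20172706]), 'moment': array([ 0.05395995,  0.03881766, -0.01884351]), 'grip_width': 0.08513886960889362}
scene [[ 0.69952164  0.59893089 -0.38980926  0.95781618]
 [ 0.71460817 -0.58792471  0.37905105 -0.39702877]
 [-0.00215312 -0.5437153  -0.83926697  1.01895036]
 [ 0.          0.          0.          1.        ]] 444.7150713507464 258.8090286532033
side [[-9.60910857e-01 -1.47366592e-01  2.34378781e-01  3.17086169e-01]
 [-2.76856674e-01  5.08900862e-01 -8.15089133e-01  7.45165820e-01]
 [ 8.41343777e-04 -8.48117327e-01 -5.29807787e-01  5.98293204e-01]
 [ 0.00000000e+00  0.00000000e+00  0.00000000e+00  1.00000000e+00]] 398.1351179443492 260.7370918268909
```

View pics/scene0.png

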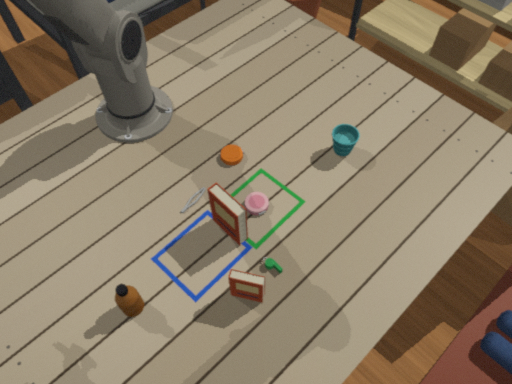

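View pics/side0.png

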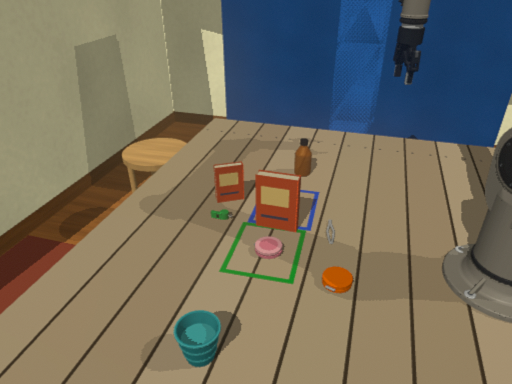

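Book candidates in the scene view are the larger one at (228,214) and the smaller one at (247,286). I take the larger, which stands between the outlines. Disc candidates are pink at (257,203) inside the green outline and orange at (231,154), which is the decoy, so I take pink. Next I measure them and confirm with a crop.

```bash
cat > h.py <<'E'
import numpy as np,cv2,pickle
def load(n): return pickle.load(open(n,"rb"))
def cloud(f):
    z=f["range_z"]; v,u=np.mgrid[:384,:512]
    p=np.stack([(u-f["cx"])/f["fx"]*z,(v-f["cy"])/f["fy"]*z,z],-1)
    return p@f["T"][:3,:3].T+f["T"][:3,3]
def plane(f,uv,h=0):
    uv=np.atleast_2d(uv).astype(float)
    d=np.c_[(uv[:,0]-f["cx"])/f["fx"],(uv[:,1]-f["cy"])/f["fy"],np.ones(len(uv))]@f["T"][:3,:3].T
    o=f["T"][:3,3]; return o+d*((h-o[2])/d[:,2])[:,None]
def rng(f,lo,hi): return cv2.inRange(cv2.cvtColor(f["frame"],cv2.COLOR_BGR2HSV),lo,hi)>0
E
python3 - <<'E'
from h import *
from bench import eyes,spotter
for n in("scene","side"):
    f=load(n+"0.pkl"); P=cloud(f)
    for nm,lo,hi in(("green",(50,120,60),(75,255,255)),("blue",(108,150,80),(125,255,255))):
        m=rng(f,lo,hi)&(abs(P[...,2])<.012)&(P[...,0]<1.2)&(P[...,1]>-.7)
        k,lab,st,c=cv2.connectedComponentsWithStats(m.astype(np.uint8),connectivity=8)
        b=np.argsort(-st[1:,4])[:3]+1; 
        i=b[0]; v,u=np.where(lab==i); w=plane(f,np.c_[u,v])[:,:2]
        r=cv2.minAreaRect((w*1000).astype(np.float32)); print(n,nm,st[b,4],r,cv2.boxPoints(r).round().tolist())
    # top of book
    for t in("book","compact","bottle","cup","tweezers","whistle"):
        eyes.grab_frame(n)
        for d in spotter.masks_of(n,t)[:3]:
            q=P[d["mask"]]; q=q[(q[:,2]>-.02)]
            if len(q)==0: print(n,t,'empty');continue
            print(n,t,round(d["confidence"],2),np.multiply(d["position"],[512,384]).round(),len(q),np.median(q,0).round(3),q.min(0).round(3),q.max(0).round(3))
a=load("scene0.pkl")["frame"][120:320,130:330]; cv2.imwrite("pics/crop0.png",cv2.resize(a,(600,600),interpolation=cv2.INTER_CUBIC))
E
```

```text
scene green [483   9   1] ((509.47735595703125, 36.978111267089844), (161.7039794921875, 194.97682189941406), 2.623284339904785) [[424.0, 131.0], [433.0, -64.0], [595.0, -57.0], [586.0, 138.0]]
scene blue [670] ((508.1212463378906, -161.645751953125), (161.3946533203125, 193.87940979003906), 2.7380974292755127) [[423.0, -69.0], [432.0, -262.0], [593.0, -255.0], [584.0, -61.0]]
scene book 0.89 [227. 214.] 1466 [ 0.519 -0.079  0.114] [ 0.369 -0.397 -0.   ] [0.958 0.009 1.019]
scene book 0.7 [245. 283.] 900 [ 0.672 -0.16   0.089] [ 0.594 -0.397 -0.002] [ 0.958 -0.126  1.019]
scene compact 0.71 [255. 200.] 474 [0.507 0.031 0.019] [ 0.464 -0.397 -0.001] [0.958 0.073 1.019]
scene compact 0.59 [232. 156.] 395 [0.341 0.096 0.019] [ 0.293 -0.397 -0.002] [0.958 0.137 1.019]
scene bottle 0.68 [127. 298.] 676 [ 0.516 -0.369  0.078] [ 0.444 -0.397  0.001] [ 0.958 -0.343  1.019]
scene cup 0.7 [344. 136.] 670 [0.542 0.343 0.051] [ 0.503 -0.397  0.002] [0.958 0.44  1.019]
scene whistle 0.6 [271. 265.] 186 [ 0.657 -0.062  0.018] [ 0.625 -0.397 -0.003] [ 0.958 -0.045  1.019]
side green [767  38] ((510
[... 520 characters left out ...]
-0.001] [0.785 0.745 0.598]
side compact 0.88 [339. 277.] 686 [0.335 0.109 0.019] [ 0.303  0.05  -0.001] [0.37  0.745 0.598]
side compact 0.76 [269. 246.] 521 [0.5   0.045 0.019] [ 0.317 -0.018  0.001] [0.539 0.745 0.598]
side bottle 0.6 [303. 161.] 511 [ 0.498 -0.348  0.058] [ 0.317 -0.583  0.001] [0.527 0.745 0.598]
side cup 0.81 [197. 333.] 2037 [0.541 0.347 0.05 ] [ 0.317  0.254 -0.   ] [0.615 0.745 0.598]
side cup 0.37 [257. 272.] 833 [0.499 0.078 0.003] [ 0.317 -0.065 -0.   ] [0.597 0.745 0.598]
side tweezers 0.5 [268. 247.] 478 [0.502 0.047 0.02 ] [0.317 0.007 0.002] [0.538 0.745 0.598]
side whistle 0.73 [222. 212.] 157 [ 0.656 -0.055  0.015] [ 0.317 -0.102  0.001] [0.69  0.745 0.598]
```

View pics/crop0.png

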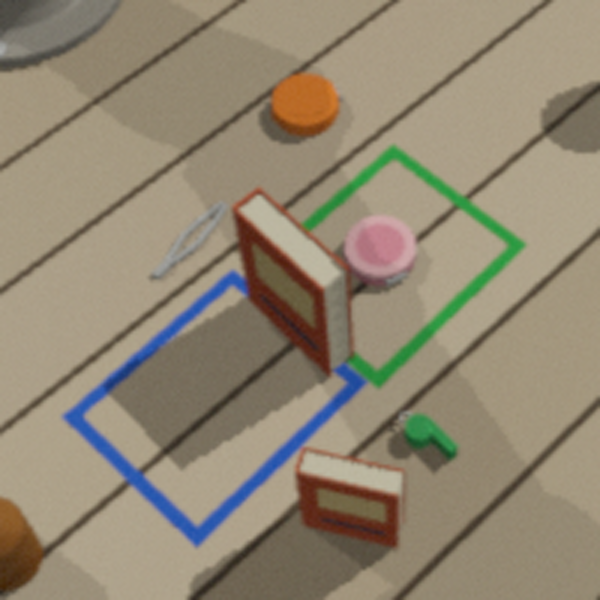

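The crop confirms the choice. The large book stands between the outlines, and the pink disc lies inside the green one. Now I'll refine the compact and book poses.

```bash
python3 - <<'E'
from h import *
for n in("scene","side"):
    f=load(n+"0.pkl"); P=cloud(f)
    m=(P[...,2]>.012)&(P[...,2]<.022)&(np.hypot(P[...,0]-.505,P[...,1]-.04)<.05)
    (c,r)=cv2.minEnclosingCircle((P[m][:,:2]*1000).astype(np.float32)); print(n,"compact",m.sum(),c,r)
    m=(P[...,2]>.143)&(P[...,2]<.155)&(P[...,0]>.4)&(P[...,0]<.62)&(P[...,1]>-.12)&(P[...,1]<0)
    r=cv2.minAreaRect((P[m][:,:2]*1000).astype(np.float32)); print("booktop",m.sum(),r,cv2.boxPoints(r).round().tolist(),P[m][:,2].mean())
    m=(P[...,2]>.02)&(P[...,2]<.135)&(P[...,0]>.44)&(P[...,0]<.6)&(P[...,1]>-.12)&(P[...,1]<0)
    q=P[m]; 
    for h in(.04,.07,.1,.125):
        s=q[abs(q[:,2]-h)<.012]; print(h,len(s),np.percentile(s,[3,50,97],0)[:,:2].round(4).tolist(), np.polyfit(s[:,0],s[:,1],1))
    m=(P[...,2]>.003)&(P[...,2]<.012)&(P[...,0]>.35)&(P[...,0]<.445)&(P[...,1]>-.15)&(P[...,1]<0)
    print("tw",m.sum(),P[m].min(0),P[m].max(0))
E
```

```text
scene compact 372 (504.41571044921875, 32.986778259277344) 34.429168701171875
booktop 506 ((508.0714416503906, -66.10816192626953), (30.046772003173828, 107.26424407958984), 89.2029037475586) [[454.0, -80.0], [561.0, -82.0], [562.0, -52.0], [455.0, -50.0]] 0.14690771179956463
0.04 150 [[0.4609, -0.0815], [0.5258, -0.08], [0.5603, -0.056]] [ 0.11538201 -0.13683114]
0.07 159 [[0.4611, -0.0811], [0.5281, -0.0801], [0.5602, -0.0551]] [ 0.1349812  -0.14648968]
0.1 182 [[0.4592, -0.0816], [0.5269, -0.0802], [0.5601, -0.0545]] [ 0.12037913 -0.1393    ]
0.125 178 [[0.4598, -0.0813], [0.5296, -0.08], [0.5596, -0.0551]] [ 0.12541251 -0.14171324]
tw 455 [ 0.35015727 -0.14946428  0.00300071] [ 0.44484801 -0.00433863  0.01137733]
side compact 423 (504.19244384765625, 35.754364013671875) 34.31249237060547
booktop 359 ((508.4739990234375, -64.0934066772461), (105.81043243408203, 33.881988525390625), 0.0009922935860231519) [[456.0, -47.0], [456.0, -81.0], [561.0, -81.0], [561.0, -47.0]] 0.14731769767872058
0.04 346 [[0.456, -0.0593], [0.5049, -0.0519], [0.5564, -0.0492]] [ 0.02300099 -0.06410353]
0.07 355 [[0.4562, -0.0594], [0.5048, -0.0519], [0.5585, -0.0489]] [ 0.02526204 -0.06518583]
0.1 384 [[0.4561, -0.0612], [0.5042, -0.052], [0.5583, -0.0492]] [ 0.02446739 -0.0647868 ]
0.125 364 [[0.4561, -0.0587], [0.5059, -0.052], [0.5586, -0.0491]] [ 0.02286398 -0.06414395]
tw 402 [ 0.35024055 -0.14984397  0.00300131] [ 0.4449419  -0.0008658   0.01025489]
```

>>> {"api": "drive_tool", "payload": {"commands": [{"tx": 0.8,"ty": 1,"rz": -0.258,"grip": 0.35},{"tx": 0.8,"ty": 1,"rz": -0.258,"grip": 0.35},{"tx": 0.8,"ty": 1,"rz": -0.258,"grip": 0.35},{"tx": 0.8,"ty": 1,"rz": -0.258,"grip": 0.35},{"tx": 0.8,"ty": 1,"rz": -0.258,"grip": 0.35},{"tx": 0.8,"ty": 1,"rz": -0.258,"grip": 0.35},{"tx": 0.8,"ty": 1,"rz": -0.258,"grip": 0.35},{"tx": 0.8,"ty": 1,"rz": -0.258,"grip": 0.35},{"tx": 0.8,"ty": 1,"rz": -0.258,"grip": 0.35},{"tx": 0.8,"ty": 1,"rz": -0.258,"grip": 0.35}]}}

```text
validation failed for argument at $.co...
```

>>> {"api": "drive_tool", "payload": {"commands": [{"rx": 0,"ry": 0,"rz": -0.258,"tx": 0.8,"ty": 1,"tz": 0,"grip": 0.35}]}}

```text
clock: 1.42
tcp_pos: [0.2523, -0.6128, 0.2312]
orientation: [3.101, 0.501, -0.002]
contact_force: [1.0, -0.4, 1.3]
grip_width: 0.0694
```

>>> {"api": "drive_tool", "payload": {"commands": [{"rx": 0,"ry": 0,"rz": -0.258,"tx": 0.8,"ty": 1,"tz": 0,"grip": 0.35},{"rx": 0,"ry": 0,"rz": -0.258,"tx": 0.8,"ty": 1,"tz": 0,"grip": 0.35},{"rx": 0,"ry": 0,"rz": -0.258,"tx": 0.8,"ty": 1,"tz": 0,"grip": 0.35},{"rx": 0,"ry": 0,"rz": -0.258,"tx": 0.8,"ty": 1,"tz": 0,"grip": 0.35},{"rx": 0,"ry": 0,"rz": -0.258,"tx": 0.8,"ty": 1,"tz": 0,"grip": 0.35},{"rx": 0,"ry": 0,"rz": -0.258,"tx": 0.8,"ty": 1,"tz": 0,"grip": 0.35},{"rx": 0,"ry": 0,"rz": -0.258,"tx": 0.8,"ty": 1,"tz": 0,"grip": 0.35},{"rx": 0,"ry": 0,"rz": -0.258,"tx": 0.8,"ty": 1,"tz": 0,"grip": 0.35},{"rx": 0,"ry": 0,"rz": -0.258,"tx": 0.8,"ty": 1,"tz": 0,"grip": 0.35}]}}

```text
clock: 2.55
tcp_pos: [0.3988, -0.4309, 0.2314]
orientation: [3.141, -0.001, 0.0]
contact_force: [-0.0, -0.3, -0.6]
grip_width: 0.0277
```

>>> {"api": "drive_tool", "payload": {"commands": [{"rx": 0,"ry": 0,"rz": 0,"tx": 0.6,"ty": 1,"tz": 0,"grip": 0.35},{"rx": 0,"ry": 0,"rz": 0,"tx": 0.6,"ty": 1,"tz": 0,"grip": 0.35},{"rx": 0,"ry": 0,"rz": 0,"tx": 0.6,"ty": 1,"tz": 0,"grip": 0.35},{"rx": 0,"ry": 0,"rz": 0,"tx": 0.6,"ty": 1,"tz": 0,"grip": 0.35},{"rx": 0,"ry": 0,"rz": 0,"tx": 0.4,"ty": 1,"tz": 0,"grip": 0.35},{"rx": 0,"ry": 0,"rz": 0,"tx": 0.2,"ty": 1,"tz": 0,"grip": 0.35},{"rx": 0,"ry": 0,"rz": 0,"tx": 0,"ty": 1,"tz": 0,"grip": 0.35},{"rx": 0,"ry": 0,"rz": 0,"tx": 0,"ty": 1,"tz": 0,"grip": 0.35},{"rx": 0,"ry": 0,"rz": 0,"tx": 0,"ty": 1,"tz": 0,"grip": 0.35},{"rx": 0,"ry": 0,"rz": 0,"tx": 0,"ty": 1,"tz": 0,"grip": 0.35}]}}

```text
clock: 3.8
tcp_pos: [0.4581, -0.2304, 0.2314]
orientation: [3.141, 0.001, 0.0]
contact_force: [1.4, -0.3, -0.1]
grip_width: 0.0279
```

>>> {"api": "drive_tool", "payload": {"commands": [{"rx": 0,"ry": 0,"rz": 0,"tx": 0,"ty": 1,"tz": 0,"grip": 0.35},{"rx": 0,"ry": 0,"rz": 0,"tx": 0,"ty": 1,"tz": 0,"grip": 0.35},{"rx": 0,"ry": 0,"rz": 0,"tx": 0,"ty": 1,"tz": 0,"grip": 0.35},{"rx": 0,"ry": 0,"rz": 0,"tx": 0,"ty": 1,"tz": 0,"grip": 0.35},{"rx": 0,"ry": 0,"rz": 0,"tx": 0,"ty": 1,"tz": 0,"grip": 0.35},{"rx": 0,"ry": 0,"rz": 0,"tx": 0,"ty": 1,"tz": 0,"grip": 0.35},{"rx": 0,"ry": 0,"rz": 0,"tx": 0,"ty": 1,"tz": 0,"grip": 0.35},{"rx": 0,"ry": 0,"rz": 0,"tx": 0,"ty": 1,"tz": 0,"grip": 0.35},{"rx": 0,"ry": 0,"rz": 0,"tx": 0,"ty": 1,"tz": 0,"grip": 0.35},{"rx": 0,"ry": 0,"rz": 0,"tx": -0.1,"ty": 1,"tz": 0,"grip": 0.35}]}}

```text
clock: 5.05
tcp_pos: [0.456, -0.0305, 0.2314]
orientation: [3.141, 0.001, 0.0]
contact_force: [0.0, -0.3, 0.5]
grip_width: 0.0275
```

>>> {"api": "drive_tool", "payload": {"commands": [{"rx": 0,"ry": 0,"rz": 0,"tx": -0.3,"ty": 1,"tz": 0,"grip": 0.35},{"rx": 0,"ry": 0,"rz": 0,"tx": -0.3,"ty": 1,"tz": -0.5,"grip": 0.35},{"rx": 0,"ry": 0,"rz": 0,"tx": 0,"ty": 1,"tz": -1,"grip": 0.35},{"rx": 0,"ry": 0,"rz": 0,"tx": 0,"ty": 0.2,"tz": -1,"grip": 0.35},{"rx": 0,"ry": 0,"rz": 0,"tx": 0,"ty": 0,"tz": -1,"grip": 0.35},{"rx": 0,"ry": 0,"rz": 0,"tx": 0,"ty": 0,"tz": -1,"grip": 0.35},{"rx": 0,"ry": 0,"rz": 0,"tx": 0,"ty": 0,"tz": -1,"grip": 0.35},{"rx": 0,"ry": 0,"rz": 0,"tx": 0,"ty": 0,"tz": -1,"grip": 0.35},{"rx": 0,"ry": 0,"rz": 0,"tx": 0,"ty": 0,"tz": -1,"grip": 0.35},{"rx": 0,"ry": 0,"rz": 0,"tx": 0,"ty": 0,"tz": -1,"grip": 0.35}]}}

```text
clock: 6.3
tcp_pos: [0.4442, 0.0328, 0.0609]
orientation: [-3.142, -0.001, -0.001]
contact_force: [0.5, -0.7, -0.6]
grip_width: 0.0279
```

>>> {"api": "drive_tool", "payload": {"commands": [{"rx": 0,"ry": 0,"rz": 0,"tx": 0,"ty": 0,"tz": -1,"grip": 0.35},{"rx": 0,"ry": 0,"rz": 0,"tx": 0,"ty": 0,"tz": -1,"grip": 0.35},{"rx": 0,"ry": 0,"rz": 0,"tx": 0,"ty": 0.05,"tz": -0.7,"grip": 0.35},{"rx": 0,"ry": 0,"rz": 0,"tx": 0,"ty": 0,"tz": 0,"grip": 0.35}]}}

```text
clock: 6.8
tcp_pos: [0.4436, 0.0337, 0.0067]
orientation: [3.141, 0.002, -0.003]
contact_force: [-0.1, 0.1, 0.1]
grip_width: 0.0275
```

```bash
python3 - <<'E'
from bench import eyes
import cv2,numpy as np
a=eyes.grab_frame("scene")["frame"][120:280,170:330];b=eyes.grab_frame("side")["frame"][150:310,180:340]
cv2.imwrite("pics/c1.png",cv2.resize(np.hstack([a,b]),(800,400),interpolation=cv2.INTER_CUBIC))
E
```

```text
(no output)
```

View pics/c1.png

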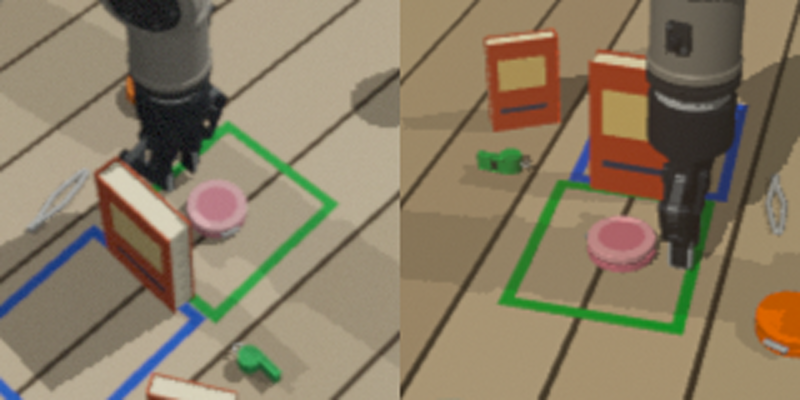

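The fingers are down at the robot side of the compact, clear of the book (crop at about (170,180) left, (680,250) right). Now I push in +x.

>>> {"api": "drive_tool", "payload": {"commands": [{"rx": 0,"ry": 0,"rz": 0,"tx": 0.4,"ty": 0,"tz": 0,"grip": 0.35},{"rx": 0,"ry": 0,"rz": 0,"tx": 0.4,"ty": 0,"tz": 0,"grip": 0.35},{"rx": 0,"ry": 0,"rz": 0,"tx": 0.4,"ty": 0,"tz": 0,"grip": 0.35},{"rx": 0,"ry": 0,"rz": 0,"tx": 0.4,"ty": 0,"tz": 0,"grip": 0.35},{"rx": 0,"ry": 0,"rz": 0,"tx": 0.4,"ty": 0,"tz": 0,"grip": 0.35},{"rx": 0,"ry": 0,"rz": 0,"tx": 0.4,"ty": 0,"tz": 0,"grip": 0.35},{"rx": 0,"ry": 0,"rz": 0,"tx": 0.4,"ty": 0,"tz": 0,"grip": 0.35},{"rx": 0,"ry": 0,"rz": 0,"tx": 0.4,"ty": 0,"tz": 0,"grip": 0.35},{"rx": 0,"ry": 0,"rz": 0,"tx": 0.4,"ty": 0,"tz": 0,"grip": 0.35},{"rx": 0,"ry": 0,"rz": 0,"tx": 0.4,"ty": 0,"tz": 0,"grip": 0.35}]}}

```text
clock: 8.15
tcp_pos: [0.5248, 0.0334, 0.0073]
orientation: [3.142, 0.001, -0.0]
contact_force: [-0.8, -0.3, 0.6]
grip_width: 0.0277
```

>>> {"api": "drive_tool", "payload": {"commands": [{"rx": 0,"ry": 0,"rz": 0,"tx": 0.4,"ty": 0,"tz": 0,"grip": 0.35},{"rx": 0,"ry": 0,"rz": 0,"tx": 0.4,"ty": 0,"tz": 0,"grip": 0.35},{"rx": 0,"ry": 0,"rz": 0,"tx": 0.4,"ty": 0,"tz": 0,"grip": 0.35},{"rx": 0,"ry": 0,"rz": 0,"tx": 0.4,"ty": 0,"tz": 0,"grip": 0.35},{"rx": 0,"ry": 0,"rz": 0,"tx": 0.4,"ty": 0,"tz": 0,"grip": 0.35},{"rx": 0,"ry": 0,"rz": 0,"tx": 0.4,"ty": 0,"tz": 0,"grip": 0.35},{"rx": 0,"ry": 0,"rz": 0,"tx": 0.4,"ty": 0,"tz": 0,"grip": 0.35},{"rx": 0,"ry": 0,"rz": 0,"tx": 0.4,"ty": 0,"tz": 0,"grip": 0.35},{"rx": 0,"ry": 0,"rz": 0,"tx": 0.3,"ty": 0,"tz": 0,"grip": 0.35},{"rx": 0,"ry": 0,"rz": 0,"tx": 0.2,"ty": 0,"tz": 0,"grip": 0.35}]}}

```text
clock: 9.4
tcp_pos: [0.5987, 0.0335, 0.0073]
orientation: [-3.142, -0.001, -0.0]
contact_force: [-0.9, 0.2, 0.5]
grip_width: 0.0275
```

```bash
python3 - <<'E'
from h import *
from bench import eyes
F=eyes.grab_frame("scene");G=eyes.grab_frame("side")
a=F["frame"][120:280,170:330];b=G["frame"][150:310,180:340]
cv2.imwrite("pics/c2.png",cv2.resize(np.hstack([a,b]),(800,400),interpolation=cv2.INTER_CUBIC))
for f in(F,G):
    P=cloud(f); m=rng(f,(160,40,80),(179,255,255))&(P[...,2]>.012)&(P[...,2]<.022)&(np.hypot(P[...,0]-.63,P[...,1]-.035)<.07)
    print(m.sum(),cv2.minEnclosingCircle((P[m][:,:2]*1000).astype(np.float32)))
E
```

```text
347 ((638.7722778320312, 31.489391326904297), 31.38010597229004)
107 ((636.9923706054688, 39.82735824584961), 28.131807327270508)
```

View pics/c2.png

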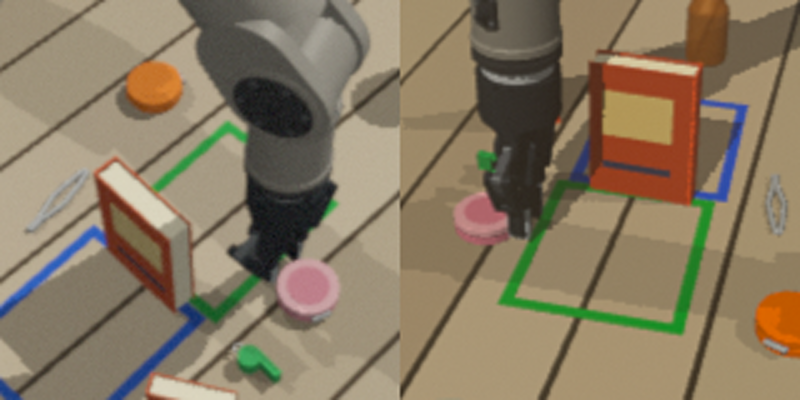

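The compact now sits flat at about (0.638, 0.035), fully outside the outline (right-hand long side), and the book still stands. Next I back off, lift and go to the blue side.

>>> {"api": "drive_tool", "payload": {"commands": [{"rx": 0,"ry": 0,"rz": 0,"tx": -0.6,"ty": 0,"tz": 0,"grip": 0.35},{"rx": 0,"ry": 0,"rz": 0,"tx": -0.5,"ty": 0,"tz": 0.5,"grip": 0.35},{"rx": 0,"ry": 0,"rz": 0,"tx": -0.5,"ty": 0,"tz": 1,"grip": 1},{"rx": 0,"ry": 0,"rz": 0,"tx": -0.5,"ty": 0,"tz": 1,"grip": 1},{"rx": 0,"ry": 0,"rz": 0,"tx": -0.5,"ty": 0,"tz": 1,"grip": 1},{"rx": 0,"ry": 0,"rz": 0,"tx": -0.5,"ty": 0,"tz": 1,"grip": 1},{"rx": 0,"ry": 0,"rz": 0,"tx": -0.5,"ty": 0,"tz": 1,"grip": 1},{"rx": 0,"ry": 0,"rz": 0,"tx": -0.5,"ty": 0,"tz": 1,"grip": 1},{"rx": 0,"ry": 0,"rz": 0,"tx": -0.4,"ty": 0,"tz": 1,"grip": 1},{"rx": 0,"ry": 0,"rz": 0,"tx": 0,"ty": 0,"tz": 1,"grip": 1}]}}

```text
clock: 10.75
tcp_pos: [0.5066, 0.0333, 0.1784]
orientation: [3.141, 0.001, -0.0]
contact_force: [0.8, 1.3, -0.9]
grip_width: -0.0001
```

>>> {"api": "drive_tool", "payload": {"commands": [{"rx": 0,"ry": 0,"rz": 0,"tx": 0,"ty": 0,"tz": 1,"grip": 1},{"rx": 0,"ry": 0,"rz": 0,"tx": 0,"ty": -0.8,"tz": 0.7,"grip": 1},{"rx": 0,"ry": 0,"rz": 0,"tx": 0,"ty": -1,"tz": 0,"grip": 1},{"rx": 0,"ry": 0,"rz": 0,"tx": 0,"ty": -1,"tz": 0,"grip": 1},{"rx": 0,"ry": 0,"rz": 0,"tx": 0,"ty": -1,"tz": 0,"grip": 1},{"rx": 0,"ry": 0,"rz": 0,"tx": 0,"ty": -1,"tz": 0,"grip": 1},{"rx": 0,"ry": 0,"rz": 0,"tx": 0,"ty": -1,"tz": 0,"grip": 1},{"rx": 0,"ry": 0,"rz": 0,"tx": 0,"ty": -1,"tz": 0,"grip": 1},{"rx": 0,"ry": 0,"rz": 0,"tx": 0,"ty": -1,"tz": 0,"grip": 1},{"rx": 0,"ry": 0,"rz": 0,"tx": 0,"ty": -1,"tz": 0,"grip": 1}]}}

```text
clock: 12.0
tcp_pos: [0.5072, -0.1428, 0.2117]
orientation: [3.141, 0.001, 0.0]
contact_force: [0.2, -1.3, 0.3]
grip_width: 0.0001
```

>>> {"api": "drive_tool", "payload": {"commands": [{"rx": 0,"ry": 0,"rz": 0,"tx": 0,"ty": 0,"tz": -1,"grip": 1},{"rx": 0,"ry": 0,"rz": 0,"tx": 0,"ty": 0,"tz": -1,"grip": 1},{"rx": 0,"ry": 0,"rz": 0,"tx": 0,"ty": 0,"tz": -1,"grip": 1},{"rx": 0,"ry": 0,"rz": 0,"tx": 0,"ty": 0,"tz": -1,"grip": 1},{"rx": 0,"ry": 0,"rz": 0,"tx": 0,"ty": 0,"tz": -0.5,"grip": 1},{"rx": 0,"ry": 0,"rz": 0,"tx": 0,"ty": 0.6,"tz": 0,"grip": 1}]}}

```text
clock: 12.75
tcp_pos: [0.5075, -0.1308, 0.1212]
orientation: [3.141, -0.002, -0.001]
contact_force: [0.0, -0.9, -0.4]
grip_width: -0.0001
```

```bash
python3 - <<'E'
from h import *
from bench import eyes
F=eyes.grab_frame("scene");G=eyes.grab_frame("side")
a=F["frame"][120:320,130:330];b=G["frame"][110:310,180:380]
cv2.imwrite("pics/c3.png",cv2.resize(np.hstack([a,b]),(800,400),interpolation=cv2.INTER_CUBIC))
E
```

```text
(no output)
```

View pics/c3.png

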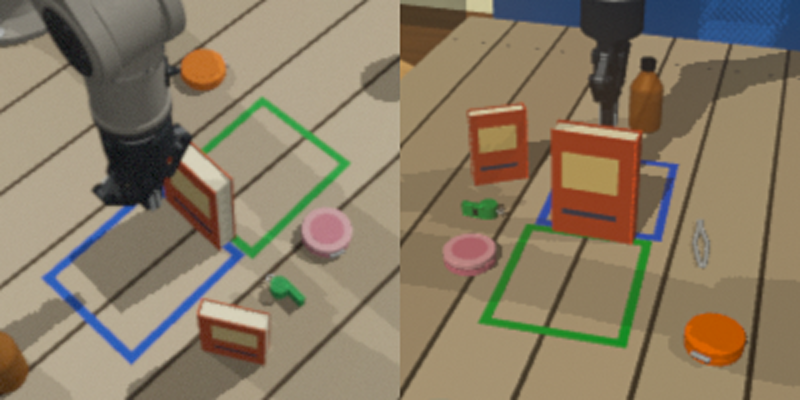

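Fingers are shut and centred behind the top of the book. Pushing slowly in +y.

>>> {"api": "drive_tool", "payload": {"commands": [{"rx": 0,"ry": 0,"rz": 0,"tx": 0,"ty": 0.4,"tz": 0,"grip": 1},{"rx": 0,"ry": 0,"rz": 0,"tx": 0,"ty": 0.4,"tz": 0,"grip": 1},{"rx": 0,"ry": 0,"rz": 0,"tx": 0,"ty": 0.4,"tz": 0,"grip": 1},{"rx": 0,"ry": 0,"rz": 0,"tx": 0,"ty": 0.3,"tz": 0,"grip": 1},{"rx": 0,"ry": 0,"rz": 0,"tx": 0,"ty": 0.25,"tz": 0,"grip": 1},{"rx": 0,"ry": 0,"rz": 0,"tx": 0,"ty": 0.25,"tz": 0,"grip": 1},{"rx": 0,"ry": 0,"rz": 0,"tx": 0,"ty": 0.25,"tz": 0,"grip": 1}]}}

```text
clock: 13.72
tcp_pos: [0.5083, -0.0854, 0.1213]
orientation: [3.142, 0.0, 0.0]
contact_force: [0.9, -0.2, 0.3]
grip_width: -0.0
```

```bash
python3 - <<'E'
from h import *
from bench import eyes
F=eyes.grab_frame("scene");G=eyes.grab_frame("side")
a=F["frame"][120:320,130:330];b=G["frame"][110:310,180:380]
cv2.imwrite("pics/c4.png",cv2.resize(np.hstack([a,b]),(800,400),interpolation=cv2.INTER_CUBIC))
P=cloud(G)
for h in(.02,.05,.08,.11,.135):
    m=(abs(P[...,2]-h)<.01)&(P[...,0]>.46)&(P[...,0]<.555)&(P[...,1]>-.07)&(P[...,1]<.02); print(h,m.sum(),np.median(P[m],0))
E
```

```text
0.02 223 [ 0.50591384 -0.05072255  0.02056566]
0.05 241 [ 0.50611265 -0.04878902  0.04996697]
0.08 251 [ 0.5059445  -0.04652331  0.08036831]
0.11 268 [ 0.50659147 -0.04474122  0.11004469]
0.135 273 [ 0.50648018 -0.04319364  0.13542323]
```

View pics/c4.png

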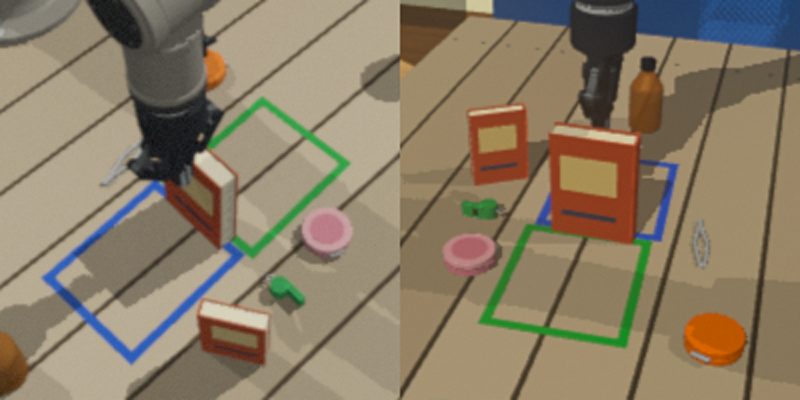

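The book is tilting about its lower edge (about 4°) and its foot has not slid. Continuing.

>>> {"api": "drive_tool", "payload": {"commands": [{"rx": 0,"ry": 0,"rz": 0,"tx": 0,"ty": 0.25,"tz": 0,"grip": 1},{"rx": 0,"ry": 0,"rz": 0,"tx": 0,"ty": 0.25,"tz": 0,"grip": 1},{"rx": 0,"ry": 0,"rz": 0,"tx": 0,"ty": 0.25,"tz": 0,"grip": 1},{"rx": 0,"ry": 0,"rz": 0,"tx": 0,"ty": 0.25,"tz": 0,"grip": 1},{"rx": 0,"ry": 0,"rz": 0,"tx": 0,"ty": 0.25,"tz": 0,"grip": 1},{"rx": 0,"ry": 0,"rz": 0,"tx": 0,"ty": 0.2,"tz": 0,"grip": 1},{"rx": 0,"ry": 0,"rz": 0,"tx": 0,"ty": 0,"tz": 0,"grip": 1},{"rx": 0,"ry": 0,"rz": 0,"tx": 0,"ty": 0,"tz": 0,"grip": 1},{"rx": 0,"ry": 0,"rz": 0,"tx": 0,"ty": 0,"tz": 0,"grip": 1},{"rx": 0,"ry": 0,"rz": 0,"tx": 0,"ty": 0,"tz": 0,"grip": 1}]}}

```text
clock: 15.08
tcp_pos: [0.5083, -0.0567, 0.1213]
orientation: [3.142, 0.0, -0.0]
contact_force: [0.6, -0.8, 0.3]
grip_width: 0.0001
```

```bash
cat > fin.py <<'E'
import sys
from h import *
from bench import eyes
F=eyes.grab_frame("scene");G=eyes.grab_frame("side")
a=F["frame"][120:320,130:330];b=G["frame"][110:310,180:380]
cv2.imwrite(sys.argv[1],cv2.resize(np.hstack([a,b]),(800,400),interpolation=cv2.INTER_CUBIC))
for f in(F,G):
    P=cloud(f); m=(P[...,2]>.022)&(P[...,2]<.034)&(P[...,0]>.42)&(P[...,0]<.6)&(P[...,1]>-.1)&(P[...,1]<.16)
    if m.sum()<20: continue
    r=cv2.minAreaRect((P[m][:,:2]*1000).astype(np.float32)); print("book",m.sum(),r,P[m][:,2].mean())
    B=cv2.boxPoints(r)/1000; t=np.radians(2.6); C=np.array([.510,.035]); d=B-C
    print("corners in green", (d@np.array([[np.cos(t),-np.sin(t)],[np.sin(t),np.cos(t)]])).round(3).tolist())
    m=rng(f,(160,40,80),(179,255,255))&(P[...,2]>.012)&(P[...,2]<.022)&(np.hypot(P[...,0]-.63,P[...,1]-.035)<.07)
    print("compact",m.sum(),cv2.minEnclosingCircle((P[m][:,:2]*1000).astype(np.float32)))
E
python3 fin.py pics/c5.png
```

```text
book 1871 ((507.8897705078125, 24.891845703125), (149.3514404296875, 107.71613311767578), 89.77583312988281) 0.029507961436827167
corners in green [[-0.06, -0.082], [0.048, -0.087], [0.055, 0.062], [-0.053, 0.067]]
compact 341 ((639.4103393554688, 30.373130798339844), 31.105384826660156)
book 1844 ((509.36895751953125, 25.54666519165039), (151.5767822265625, 106.2256851196289), 89.73290252685547) 0.029614296745457732
corners in green [[-0.058, -0.082], [0.048, -0.088], [0.056, 0.064], [-0.05, 0.069]]
compact 144 ((635.8382568359375, 38.66659164428711), 28.757856369018555)
```

View pics/c5.png

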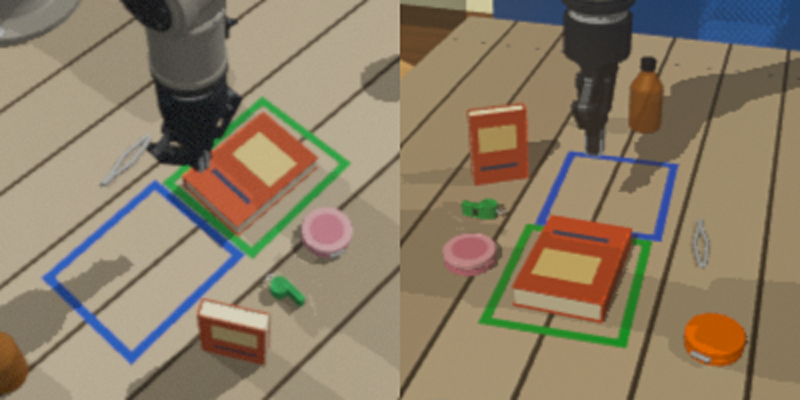

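The book lies flat inside the green outline, with about 10 mm to spare at the near edge. I'll raise the arm, recheck and hand in.

>>> {"api": "drive_tool", "payload": {"commands": [{"rx": 0,"ry": 0,"rz": 0,"tx": 0,"ty": 0,"tz": 1,"grip": 1},{"rx": 0,"ry": 0,"rz": 0,"tx": 0,"ty": -1,"tz": 1,"grip": 1},{"rx": 0,"ry": 0,"rz": 0,"tx": 0,"ty": -1,"tz": 1,"grip": 1},{"rx": 0,"ry": 0,"rz": 0,"tx": 0,"ty": 0,"tz": 0,"grip": 1},{"rx": 0,"ry": 0,"rz": 0,"tx": 0,"ty": 0,"tz": 0,"grip": 1}]}}

```text
clock: 15.8
tcp_pos: [0.5079, -0.0958, 0.1807]
orientation: [-3.141, -0.002, 0.001]
contact_force: [-0.0, 0.3, -0.4]
grip_width: 0.0001
```

```bash
python3 fin.py pics/c6.png && python3 -c "
from bench import workorder,status
print(status.get_obs()['contact_force']); print(workorder.hand_in())"
```

```text
book 1940 ((507.6492004394531, 24.77558135986328), (107.61488342285156, 150.59011840820312), 0.058648113161325455) 0.029494671581453424
corners in green [[-0.053, 0.067], [-0.06, -0.083], [0.048, -0.088], [0.054, 0.063]]
compact 334 ((639.9713134765625, 30.684354782104492), 30.87647247314453)
book 1844 ((509.1661376953125, 25.494720458984375), (152.3621063232422, 105.78258514404297), 89.66565704345703) 0.02961507069839209
corners in green [[-0.058, -0.083], [0.048, -0.088], [0.055, 0.064], [-0.05, 0.069]]
compact 146 ((633.7562255859375, 38.619232177734375), 29.403411865234375)
[-0.58212702  0.23135328 -1.10685131]
the job is handed in; nothing more can be done
None
```

I slid the pink compact out of the green outline on the far side from the robot, using two fingertips slightly apart. I then pushed the standing book near its top with the fingers shut, and it tipped over into the green outline. The job was handed in at about 16 s of the 45 s allowed; the hand-in gave no verdict.

- **Book:** it lies flat (top at about 29.5 mm). All corners are inside the green tape's outer edge: |x| up to 0.060 against 0.0825 m, and y from -0.088 to +0.069 against ±0.098 m. The margin at the near edge is about 10 mm.
- **Compact:** it sits about 0.125–0.13 m from the centre of the green outline, where 0.1025 m is needed. The two cameras differ by up to about 8 mm on where it is, because the side view catches only part of it; both readings are clearly outside.
- **Bottle, cup, tweezers and whistle:** the bottle, tweezers and whistle looked unmoved in the pictures I viewed. The cup was outside those crops, and the arm never went near it. I did not measure the four again at the end.
- **Arm:** the gripper was raised clear of everything before I handed in.

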